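# Clear the jammed lens-tube feeder

## Task

A post holder has dropped foot-first between the rails of the sloping lens-tube feed chute and is holding back the three lens tubes behind it. Lift it out so that all three tubes roll down to the stop at the chute's low end, then stand it upright in the open grey return tray; set it down rather than dropping it, and leave the other things on the table where they are.

Things in the scene. Friction and masses are not known exactly. Their poses are not given: they have to be found in the camera images.
- jammed_holder: Jammed post holder, black, 150-310 g: foot 8 mm thick, 40 wide (y), 47.5 long (from 35 mm on the -x side of the post axis to 12.5 on the +x side), with a round post 25 mm in diameter, top 108 mm above the foot's underside. Origin: underside, on the post axis; z up the post. At the start it stands square on the sloping pan, leaning 10 degrees to the low end, foot pointing downhill.
- holder_grip (a point): Point on the jammed holder's post axis, 88 mm above the foot's underside. The upper 50 mm of the post is free all round. The holder is loose, not wedged: its foot lies between the rails, uphill of a 12 mm high cross rib. Drawn up along its post by 60 mm it is clear of everything (the tubes' upper side is 46 mm above the pan).
- chute: Fixed feed chute, aluminium, two white rails, 360 mm long, 116 wide, on legs. Origin on the table under its middle; z vertical, x horizontal, pointing uphill, y across. It falls 10 degrees towards -x. Pan surface 65 mm above the table at the origin; rails 16 mm above the pan, 58 mm gap between; side walls 30 mm above the pan, 108 mm apart inside.
- chute_stop (a point): Middle of the inner face of the stop plate at the chute's low end, at tube-centre height. Once the way is free the tubes roll down by themselves; lying against the stop and one another their centres are at chute x = -164, -134 and -105 mm.
- tray: The fixed return tray, open grey plastic box 160 x 160 mm, 30 mm high, walls and floor about 4 mm thick, empty. Origin at the centre of its underside, x and y along its sides. It stands to the left or the right of the chute; a closed black hard case of like size (56 mm high) stands on the other side.
- tube0: A black lens tube, a closed-ended cylinder 100 mm long and 30 mm in diameter, about 100 g, smooth and easily rolled, lying crosswise on the chute's rails. Origin at its centre; its own y axis runs along its length (x and z turn as it rolls). At the start it is the lowest, against the jammed holder's post.
- tube1: A black lens tube, a closed-ended cylinder 100 mm long and 30 mm in diameter, about 100 g, smooth and easily rolled, lying crosswise on the chute's rails. Origin at its centre; its own y axis runs along its length (x and z turn as it rolls). The middle one.
- tube2: A black lens tube, a closed-ended cylinder 100 mm long and 30 mm in diameter, about 100 g, smooth and easily rolled, lying crosswise on the chute's rails. Origin at its centre; its own y axis runs along its length (x and z turn as it rolls). The uppermost.
- lens_mount: Bystander: a lens in a black ring, 52 mm across and centred 120 mm up, on a post with a round base of 60 mm diameter; origin under the base. Loose.
- spare_holder: Bystander: a second post holder of the same shape as the jammed one, standing upright on the table; origin under its post. Loose.
- screwdriver: Bystander: a screwdriver 170 mm long, lying on the table at the left; its x axis runs from handle to tip. Loose.
- lens_cap: Bystander: a black disc-shaped lens cap, 64 mm in diameter and 14 mm high; origin under its centre. Loose.
- wipe_bottle: Bystander: a small white bottle, 56 mm in diameter and 130 mm tall; origin under its centre. Loose.

How it is judged:
By the outcome, as a careful person would: the job done as asked, in the order asked, and still so for the second after the job is handed in, with the robot touching nothing.
It also fails if it takes over 42 s, if anything falls off the work surface, if the arm or the gripper's body presses on something with over 40 N, if the wrist force passes 120 N, or if a joint passes its speed limit or range.

## Robot

A 6-joint arm with a two-finger parallel gripper is mounted at the origin on the work surface. World frame = base frame: x ahead of the robot, y to its left, z up, the work surface at z = 0. Lengths are in m, angles in rad, forces in N, time in s.
With the tool pointing down it reaches from about 0.35 to 0.975 m from the base axis. Payload 4.9 kg.
Tool frame: the origin (TCP) lies on the centre line of the jaws, within the pads' length; the fingertips stand 22 mm ahead of it and the grasp point (between the pads) lies 3 mm ahead of it (manip.tcp_to_tips is the distance from the TCP to the fingertips, in m); z points along the fingers, x is the direction in which the jaws open and shut, and the axes are right-handed (so a half turn about z gives the same grasp; the last joint's range is limited). The gripper opens to 85 mm and grips with 20 to 120 N. Pads are 22 mm wide; open, the fingers measure 114 mm over their backs; the gripper's body (76 mm by 85 mm) begins 54 mm behind the grasp point. The pads swing forward as they close: fully open they stand 13 mm farther back than shut.
Start: joints at [1.143, 0.053, 1.613, -0, 1.476, -0.119], TCP at [0.19, 0.595, 0.253] pointing down, gripper open.
Joint ranges: [-3.01, 3.01], [-1.01, 2.22], [0.06, 2.58], [-1.02, 4.17], [0.09, 2.62], [-3.14, 3.14]. Speed limits (rad/s): [2.57, 2.57, 3.14, 3.14, 3.14, 3.14].

## Interface

Orientations are given as a unit quaternion [w, x, y, z].
In Python, from plant import manip gives the robot as it stands.
- The arm moves only by the shell command python3 -m pendant 'ROWS'. ROWS is a JSON object of lists of equal length, an entry for each row: "linear": the shift along the tool's x, y, z in cm, a list of three; "rotation": the turn, a rotation vector about the tool's x, y, z in degrees, a list of three; "grip": the closure, from 0 (fully open) to 1 (shut). A call has exactly 10 rows; each row is the pose to reach, as a shift and turn from the pose commanded when the call began, along the tool's axes at that moment; what a row does not reach only later rows make up. A row lasts 1/12 s, in which the tool goes at most 41.7 mm and 7.16 degrees, less where a joint would pass 70% of its speed; a pose out of reach is approached as far as the arm can. A call with a gripper value outside its range is refused whole. The fingers move at their own pace and stop on an object; the grip force is fixed at half the most. Time passes only in rows, so rows that repeat a pose let the fingers close, or fill a call up. It gives the time, the measured TCP pose, the force and the opening at its end, in the units of the state.
- manip.state(): the state, without advancing time (a new reading comes with each control period).
- manip.grab_frame(name): name is "scene" or "top" or "wrist"; returns the picture (420x560x3 uint8, red, green, blue); there is no depth.
- manip.calibration(name): a dict with "fx", "fy", "cx", "cy" (pixels), "cam_to_world" (4x4, takes a point from camera to world coordinates). Camera axes: x right, y up, looking along -z (the intrinsics and any distortion apply to the point x, -y, -z); pixel columns grow to the right and rows downward; lengths in m; the calibration is good to about 2 mm. The wrist camera is an equidistant fisheye: a pixel r from the principal point sees the ray r / f radians off the axis. A picture is of the moment at which its call begins: read the wrist's pose just before it. calibration takes no time and is no camera call; for the wrist camera it gives the pose at the moment of the call.
- manip.job_done(): hands the job in, once; it reports no verdict.
The state is a dict: "time": time; "joint_pos": joint angles; "joint_vel": joint speeds; "joint_efforts": joint torques, N m; "tool_pos": TCP position; "tool_rot": TCP orientation; "contact_force": force on the tool from outside, world axes, zero at the start; "ft_torque": the same for the moment, N m; "gripper_width": opening from 0.0 (shut) to 1.0 (fully open).
Only numpy, scipy, OpenCV 4.12 (cv2) and the standard library are available. Lean on these libraries where they do the work, as an engineer would, in place of code of your own. Each camera call takes 0.05 s, during which the arm holds its last target. There are 200 camera calls.

## Working session

There is one attempt and no reset: what is moved stays moved. The work goes in short steps, Python scripts to look and compute and a shell command to move; the robot and the scene stay as the last step left them, time stands still between calls to the robot, and variables do not carry over. Pictures are saved under pics/ and viewed, about 8 in all and at most 12, crops included, and the job is handed in when it is done.

```bash
mkdir -p pics; ls; python3 - <<'E'
from plant import manip
import cv2,numpy as np
for n in("scene","top"):
    cv2.imwrite(f"pics/{n}0.png",cv2.resize(manip.grab_frame(n)[...,::-1],(800,600),interpolation=cv2.INTER_CUBIC))
    c=manip.calibration(n);print(n,c)
print(manip.state(),manip.tcp_to_tips)
E
```

```text
pics
scene {'fx': 384.34089509438496, 'fy': 384.34089509438496, 'cx': 282.5775922608441, 'cy': 216.64798689240052, 'cam_to_world': array([[ 0.14786296, -0.76614543,  0.62542603,  1.23325587],
       [ 0.98885047,  0.12580662, -0.07967081, -0.06536564],
       [-0.01764331,  0.63023319,  0.77620541,  0.9378338 ],
       [ 0.        ,  0.        ,  0.        ,  1.        ]])}
top {'fx': 418.3350091525042, 'fy': 418.3350091525042, 'cx': 280.03864718027046, 'cy': 205.8301595583778, 'cam_to_world': array([[-0.01851741,  0.99390405, -0.10868233,  0.42922629],
       [-0.99952915, -0.02106212, -0.02231301, -0.00306399],
       [-0.02446607,  0.10821798,  0.99382608,  1.50350249],
       [ 0.        ,  0.        ,  0.        ,  1.        ]])}
{'time': 0.1, 'joint_pos': array([ 1.14296679e+00,  5.33021945e-02,  1.61416094e+00, -2.02793430e-05,
        1.47600491e+00, -1.18977227e-01]), 'joint_vel': array([ 0.00098995, -0.00103463, -0.00489035, -0.00089878,  0.00066231,
       -0.00116938]), 'joint_efforts': array([ 3.79726782e-05, -3.94900632e+01, -3.71364534e+01, -8.62560250e-05,
        3.93938928e-03, -2.11935566e-05]), 'tool_pos': array([0.18974951, 0.59494746, 0.25217634]), 'tool_rot': array([ 4.68191438e-04,  8.07453547e-01,  5.89930411e-01, -8.12507732e-04]), 'contact_force': array([ 0.14543956, -1.00433889, -0.41835074]), 'ft_torque': array([-0.02152831,  0.0016181 ,  0.0114212 ]), 'gripper_width': 1.0010140333936925} 0.022
```

View pics/scene0.png

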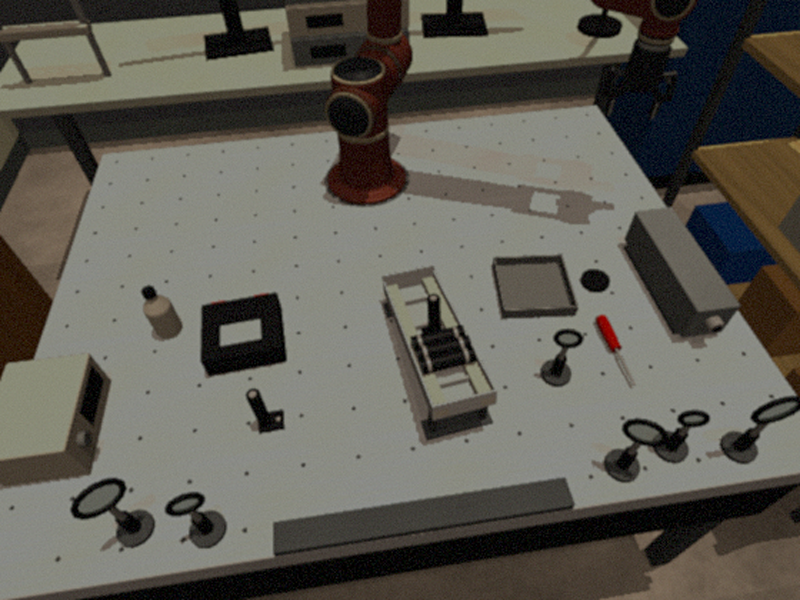

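View pics/top0.png

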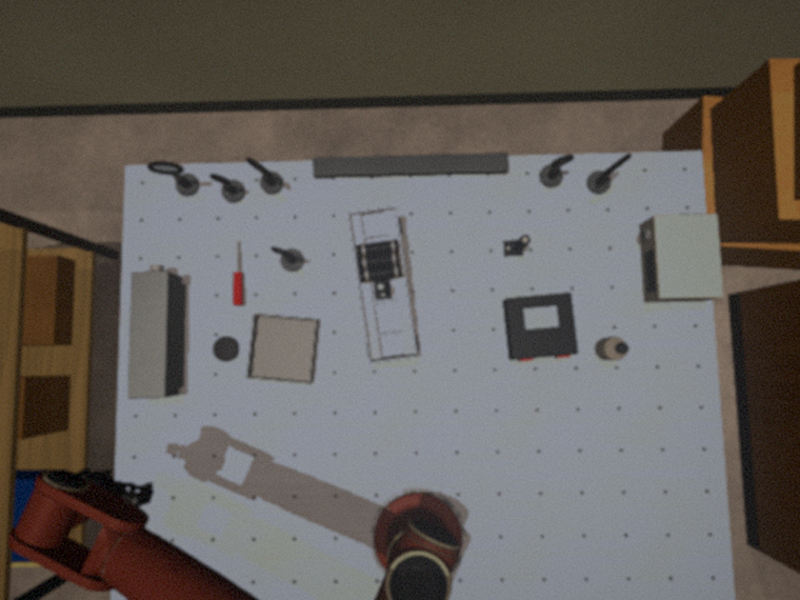

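The overview shows the chute near top-view (385,285), its low end towards the robot. The tray is on the left at about (285,348) and the holder post is at about (382,290). I'll enlarge both views.

```bash
cat > h.py <<'E'
from plant import manip
import numpy as np
from scipy.spatial.transform import Rotation as R
def at_z(n,u,v,z):
    "world point at height z seen at pixel u,v (420x560) of a pinhole camera"
    c=manip.calibration(n);T=c["cam_to_world"]
    d=T[:3,:3]@[(u-c["cx"])/c["fx"],-(v-c["cy"])/c["fy"],-1]
    return T[:3,3]+d*(z-T[2,3])/d[2]
def proj(n,p):
    c=manip.calibration(n);T=c["cam_to_world"]
    q=T[:3,:3].T@(np.asarray(p)-T[:3,3]);q=q/-q[2]
    return c["cx"]+c["fx"]*q[0],c["cy"]-c["fy"]*q[1]
E
python3 - <<'E'
from plant import manip
import cv2,numpy as np
f=lambda n:np.mean([manip.grab_frame(n)[...,::-1].astype(float) for _ in range(3)],0).clip(0,255).astype(np.uint8)
a=f("top")[135:275,165:305];b=f("scene")[170:310,260:410]
cv2.imwrite("pics/topc.png",cv2.convertScaleAbs(cv2.resize(a,None,fx=4.2,fy=4.2,interpolation=cv2.INTER_CUBIC),alpha=1.2))
cv2.imwrite("pics/scenec.png",cv2.convertScaleAbs(cv2.resize(b,None,fx=4.2,fy=4.2,interpolation=cv2.INTER_CUBIC),alpha=1.2))
E
```

```text
(no output)
```

View pics/topc.png

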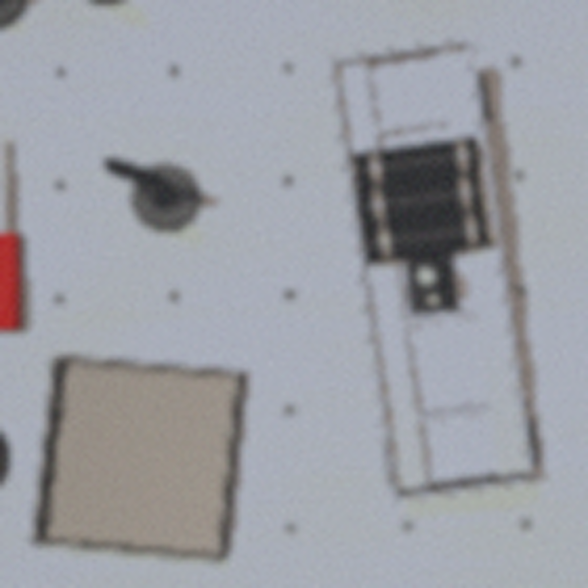

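View pics/scenec.png

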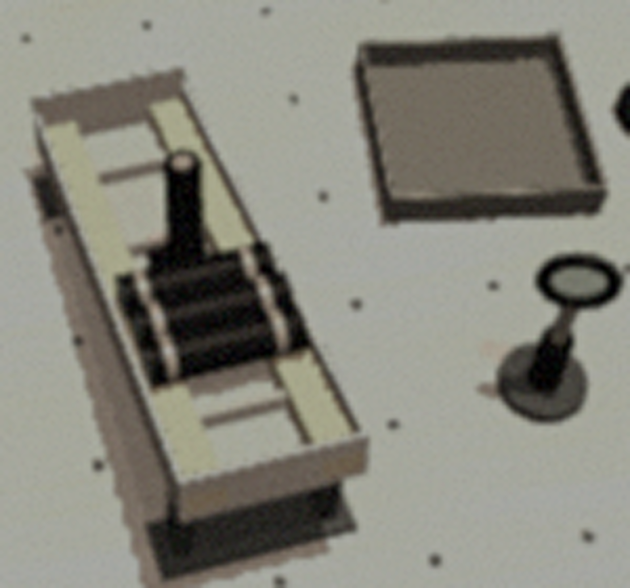

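The top crop shows the chute corners (337,63), (398,493), (540,477), the post top at about (428,275) with the foot hole at (432,298), and the tray corners (58,357), (246,373), (228,558), (38,542). The scene crop shows the post top at (182,160). Next I'll convert these to world coordinates.

```bash
python3 - <<'E'
from h import *
from scipy.optimize import least_squares
t=lambda x,y:(165+x/4.2,135+y/4.2); s=lambda x,y:(260+x/4.2,170+y/4.2)
tr=np.array([at_z("top",*t(*p),.03) for p in[(58,357),(246,373),(228,558),(38,542)]])
print("tray",tr.mean(0),np.linalg.norm(tr-np.roll(tr,-1,0),axis=1),[np.degrees(np.arctan2(*(a-b)[1::-1])) for a,b in[(tr[0],tr[3]),(tr[1],tr[2])]])
# chute outer corners, wall top
a=np.radians(10);L=.18
def C(p,x,y,h):  # chute frame along slope x, normal h above pan
    X=x*np.cos(a)-h*np.sin(a);Z=.065+x*np.sin(a)+h*np.cos(a)
    c,s_=np.cos(p[2]),np.sin(p[2]);return[p[0]+c*X-s_*y,p[1]+s_*X+c*y,Z]
obs=[("top",t(337,63),L,.058),("top",t(398,493),-L,.058),("top",t(540,477),-L,-.058),
("scene",s(33,100),-L,-.058),("scene",s(183,70),-L,.058),("scene",s(367,437),L,.058),("scene",s(180,483),L,-.058)]
f=lambda p:np.concatenate([np.subtract(proj(n,C(p,x,y,.03)),o) for n,o,x,y in obs])
r=least_squares(f,[.65,0,.1]);print("chute",r.x[:2],np.degrees(r.x[2]),r.fun.round(1))
g=lambda q:np.concatenate([np.subtract(proj("top",q),t(428,275)),np.subtract(proj("scene",q),s(182,160))])
q=least_squares(g,[.6,0,.15]);print("posttop",q.x,q.fun.round(1))
# constrained: holder on pan
g2=lambda w:g(C(r.x,w[0],w[1],.108));w=least_squares(g2,[0,0]);P=np.array(C(r.x,*w.x,.108));print(w.x,P,w.fun.round(1))
ax=P-C(r.x,*w.x,0);ax/=np.linalg.norm(ax);G=C(r.x,*w.x,.088);print("grip",G,"axis",ax)
E
```

```text
tray [0.4617633 0.3186428 0.03     ] [0.16037459 0.15487242 0.16026906 0.15557552] [np.float64(-5.760456154342535), np.float64(-5.798983603948611)]
chute [0.61321394 0.06884166] 6.842289009172439 [-1.6 -1.6 -0.9  0.8 -1.1 -0.1 -0.8  1.9 -0.4  1.3 -0.2 -1.5 -1.4 -0.8]
posttop [0.59364768 0.07048937 0.1686351 ] [-0.5 -0.1 -0.4  0. ]
[0.00027987 0.00359111] [0.59443933 0.07020574 0.17140784] [-0.5 -0.4 -0.4 -0.4]
grip [np.float64(0.5978875549254227), np.float64(0.07061950017086491), np.float64(0.15171168103777577)] axis [-0.17241143 -0.02068789  0.98480775]
```

```bash
cat >> h.py <<'E'
G=np.array([.5979,.0706,.1517]);AX=np.array([-.1724,-.0207,.9848]);YAW=np.radians(6.84)
def frame(axis,yjaw):
    z=-np.asarray(axis)/np.linalg.norm(axis);x=np.array(yjaw)-np.dot(yjaw,z)*z;x/=np.linalg.norm(x)
    return R.from_matrix(np.c_[x,np.cross(z,x),z])
JAW=np.array([-np.sin(YAW),np.cos(YAW),0])
def here():
    s=manip.state();q=s["tool_rot"];return s["tool_pos"],R.from_quat(q[[1,2,3,0]])
def delta(p,r):
    p0,r0=here();print("lin cm",(r0.inv().apply(p-p0)*100).round(2),"rot",(r0.inv()*r).as_rotvec(degrees=True).round(1))
E
python3 - <<'E'
from h import *
r=frame(AX,JAW);delta(G+.003*AX+.12*AX,r)
E
```

```text
lin cm [-38.48  52.88  -1.96] rot [ -9.9   2.2 -24.5]
```

```bash
python3 -m pendant '{"linear":[[-1,1.4,0],[-3,4.1,-0.2],[-5,6.9,-0.4],[-7.3,10,-0.5],[-9.6,13.2,-0.6],[-11.9,16.4,-0.7],[-14.2,19.5,-0.8],[-16.5,22.7,-0.9],[-18.8,25.8,-1],[-21,28.9,-1.1]],"rotation":[[0,0,0],[-1,0,-2],[-2,0,-4],[-3,0.5,-6],[-4,1,-9],[-5,1,-12],[-6,1.5,-15],[-7,1.5,-18],[-8,2,-20],[-9,2,-22]],"grip":[0,0,0,0,0,0,0,0,0,0]}'; python3 - <<'E'
from h import *
delta(G+.123*AX,frame(AX,JAW))
E
```

```text
time: 1.23
tool_pos: [0.4021, 0.305, 0.2645]
tool_rot: [0.053, 0.677, 0.732, 0.06]
contact_force: [0.5, 1.4, 0.2]
gripper_width: 0.999
lin cm [-24.98  15.51   1.59] rot [-0.7  0.2 -2.4]
```

```bash
python3 -m pendant '{"linear":[[-3.3,2,0.2],[-6.6,4,0.4],[-9.9,6,0.6],[-13.2,8.1,0.8],[-16.4,10.1,1],[-19.4,12,1.2],[-22,13.6,1.4],[-24,14.9,1.5],[-24.9,15.5,1.6],[-25,15.5,1.6]],"rotation":[[0,0,0],[0,0,0],[-0.2,0,-0.5],[-0.4,0,-1],[-0.6,0,-1.5],[-0.7,0.2,-2],[-0.7,0.2,-2.4],[-0.7,0.2,-2.4],[-0.7,0.2,-2.4],[-0.7,0.2,-2.4]],"grip":[0,0,0,0,0,0,0,0,0,0]}'; python3 - <<'E'
from h import *
import cv2
delta(G+.123*AX,frame(AX,JAW))
c=manip.calibration("wrist");im=manip.grab_frame("wrist")[...,::-1].copy()
T=c["cam_to_world"];print(c["fx"],c["cx"],c["cy"])
def fp(P):
    q=T[:3,:3].T@(P-T[:3,3]);v=np.array([q[0],-q[1],-q[2]]);th=np.arctan2(np.hypot(*v[:2]),v[2]);e=v[:2]/np.hypot(*v[:2]);return c["cx"]+c["fx"]*th*e[0],c["cy"]+c["fy"]*th*e[1]
im=cv2.resize(im,(800,600),interpolation=cv2.INTER_CUBIC)
for k in(.02,-.06):
    u=fp(G+k*AX);print(u);cv2.circle(im,tuple(int(x/.7) for x in u),4,(0,0,255),1)
cv2.imwrite("pics/w1.png",im)
E
```

```text
time: 2.07
tool_pos: [0.5762, 0.0679, 0.272]
tool_rot: [0.057, 0.663, 0.744, 0.064]
contact_force: [0.2, 0.0, -0.4]
gripper_width: 0.995
lin cm [ 0.01  0.07 -0.07] rot [-0.2  0.  -0.2]
325.19226210127806 274.96697866593456 212.64419950476724
(np.float64(273.82638874218406), np.float64(223.41209394632406))
(np.float64(274.1150920757297), np.float64(195.99551765548102))
```

View pics/w1.png

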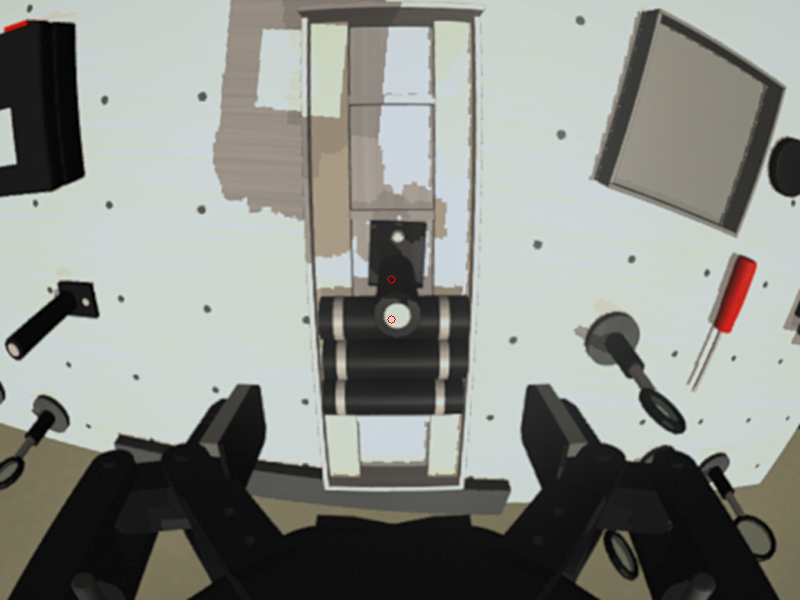

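The wrist view shows the post top at (397,316), against a prediction of (391,319). That is about 2.5 mm off, towards +y, and the yaw is aligned. I'll shift 0.2 cm and descend.

```bash
python3 -m pendant '{"linear":[[0.1,0,0.7],[0.2,0,2],[0.2,0,3.7],[0.2,0,5.5],[0.2,0,7.3],[0.2,0,9],[0.2,0,10.4],[0.2,0,11.4],[0.2,0,11.9],[0.2,0,11.9]],"rotation":[[0,0,0],[0,0,0],[0,0,0],[0,0,0],[0,0,0],[0,0,0],[0,0,0],[0,0,0],[0,0,0],[0,0,0]],"grip":[0,0,0,0,0,0,0,0,0,0]}' && python3 -m pendant '{"linear":[[0,0,0],[0,0,0],[0,0,0],[0,0,0],[0,0,0],[0,0,0],[0,0,0],[0,0,0],[0,0,0],[0,0,0]],"rotation":[[0,0,0],[0,0,0],[0,0,0],[0,0,0],[0,0,0],[0,0,0],[0,0,0],[0,0,0],[0,0,0],[0,0,0]],"grip":[0.3,0.5,0.6,0.8,1,1,1,1,1,1]}'; python3 - <<'E'
from h import *
delta(G+.003*AX,frame(AX,JAW))
import cv2
cv2.imwrite("pics/w2.png",manip.grab_frame("wrist")[...,::-1])
E
```

```text
time: 2.95
tool_pos: [0.5947, 0.075, 0.1531]
tool_rot: [0.056, 0.661, 0.745, 0.064]
contact_force: [-0.0, -0.6, 0.5]
gripper_width: 0.998
time: 3.78
tool_pos: [0.596, 0.0744, 0.1557]
tool_rot: [0.057, 0.662, 0.745, 0.065]
contact_force: [-2.6, -1.6, 5.8]
gripper_width: 0.279
lin cm [-0.4   0.07  0.12] rot [-0.1 -0.  -0.1]
```

View pics/w2.png

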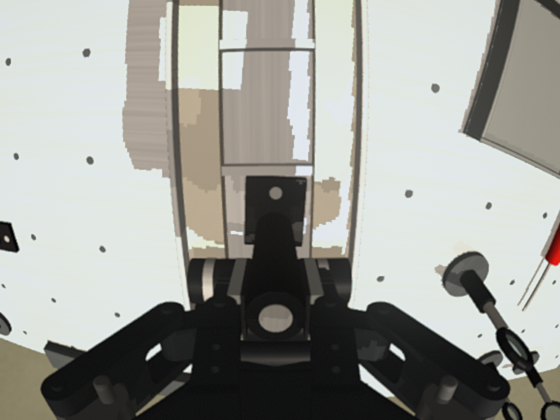

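The post is gripped at (275,318), opening about 24 mm. Now lifting along the post.

```bash
python3 -m pendant '{"linear":[[0,0,-0.5],[0,0,-1.8],[0,0,-4.2],[0,0,-7.2],[0,0,-9.8],[0,0,-11.6],[0,0,-12.6],[0,0,-13],[0,0,-13],[0,0,-13]],"rotation":[[0,0,0],[0,0,0],[0,0,0],[0,0,0],[0,0,0],[0,0,0],[0,0,0],[0,0,0],[0,0,0],[0,0,0]],"grip":[1,1,1,1,1,1,1,1,1,1]}'; python3 - <<'E'
from h import *
import cv2
cv2.imwrite("pics/w3.png",manip.grab_frame("wrist")[...,::-1])
psi=np.radians(-5.8); 
# post upright at tray: jaw heading -> keep nearest; foot -x side stays along tool; place so the foot centre is near the tray centre
fx=np.array([np.cos(YAW),np.sin(YAW),0]); T=np.array([.4618,.3186,0])
post=T+.011*fx
delta(np.r_[post[:2],.25],frame([0,0,1],JAW)); print(post)
E
```

```text
time: 4.67
tool_pos: [0.5729, 0.0719, 0.2813]
tool_rot: [0.056, 0.662, 0.745, 0.064]
contact_force: [0.0, 0.6, -2.4]
gripper_width: 0.275
lin cm [25.81 -7.42  1.88] rot [ 9.7 -0.1 -0.1]
[0.47272171 0.31991007 0.        ]
```

View pics/w3.png

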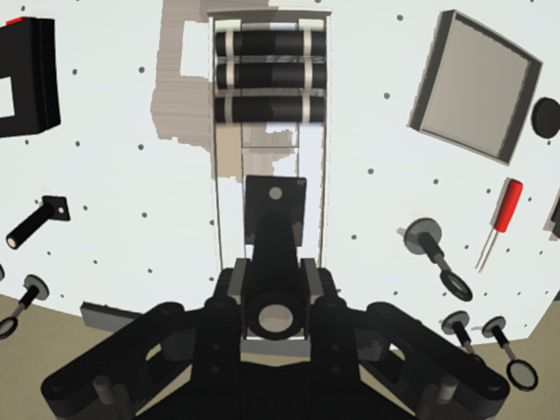

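The tubes have rolled to the low end (rows 42–108) and the holder hangs straight in the grip. Moving over the tray and turning the tool upright.

```bash
python3 -m pendant '{"linear":[[0.8,-0.2,0],[2.8,-0.8,0.1],[5.8,-1.7,0.3],[9.2,-2.7,0.6],[12.7,-3.7,0.9],[16.2,-4.7,1.2],[19.6,-5.7,1.4],[22.6,-6.5,1.7],[24.8,-7.2,1.8],[25.8,-7.4,1.9]],"rotation":[[0,0,0],[1,0,0],[2,0,0],[3,0,0],[4.5,0,0],[6,0,0],[7.5,0,0],[8.5,0,0],[9.5,0,0],[9.7,-0.1,-0.1]],"grip":[1,1,1,1,1,1,1,1,1,1]}'; python3 - <<'E'
from h import *
import cv2
cv2.imwrite("pics/w4.png",manip.grab_frame("wrist")[...,::-1])
cv2.imwrite("pics/s4.png",cv2.resize(manip.grab_frame("scene")[140:350,250:530,::-1],(800,600),interpolation=cv2.INTER_CUBIC))
print(manip.state()["contact_force"])
delta(np.array([.4727,.3199,.11]),frame([0,0,1],JAW))
E
```

```text
time: 5.55
tool_pos: [0.4718, 0.3225, 0.2497]
tool_rot: [0.0, 0.662, 0.749, -0.001]
contact_force: [-0.5, 0.1, -2.8]
gripper_width: 0.276
[ 0.04931574 -0.20783279 -2.52504572]
lin cm [-0.1  -0.03 14.02] rot [0.  0.1 0.2]
```

View pics/w4.png

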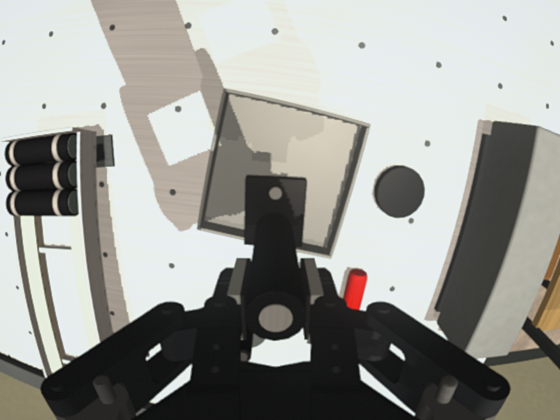

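View pics/s4.png

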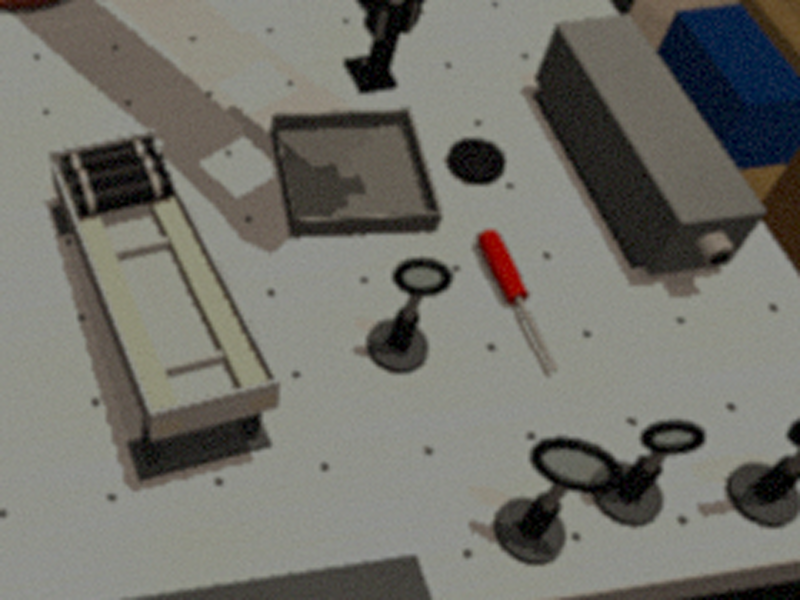

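Both views show the tubes resting at the stop, the tray empty below the held foot, and the bystanders in place. I'll cross-check the tray position from the wrist corners (226,91), (369,125), (331,256), (200,228), then descend.

```bash
python3 - <<'E'
from h import *
c=manip.calibration("wrist");T=c["cam_to_world"]
P=[]
for u,v in[(226,91),(369,125),(331,256),(200,228)]:
    d=np.array([u-c["cx"],v-c["cy"]]);r=np.hypot(*d);th=r/c["fx"];d=d/r*np.sin(th)
    w=T[:3,:3]@[d[0],-d[1],-np.cos(th)];P.append(T[:3,3]+w*(.03-T[2,3])/w[2])
print(np.round(P,3),np.mean(P,0))
E
python3 -m pendant '{"linear":[[0,0,0.6],[0,0,2],[-0.1,0,4],[-0.1,0,6],[-0.1,0,8],[-0.1,0,10],[-0.1,0,11.6],[-0.1,0,12.8],[-0.1,0,13.4],[-0.1,0,13.4]],"rotation":[[0,0,0],[0,0,0],[0,0,0],[0,0,0],[0,0,0],[0,0,0],[0,0,0],[0,0,0],[0,0,0],[0,0,0]],"grip":[1,1,1,1,1,1,1,1,1,1]}'
```

```text
[[0.378 0.259 0.03 ]
 [0.393 0.413 0.03 ]
 [0.547 0.397 0.03 ]
 [0.531 0.243 0.03 ]] [0.46239156 0.32788754 0.03      ]
time: 6.48
tool_pos: [0.4736, 0.3175, 0.1155]
tool_rot: [0.001, 0.664, 0.748, -0.001]
contact_force: [-1.0, -0.6, -2.4]
gripper_width: 0.278
```

```bash
python3 -m pendant '{"linear":[[0,0,0.15],[0,0,0.3],[0,0,0.45],[0,0,0.6],[0,0,0.75],[0,0,0.9],[0,0,1.05],[0,0,1.2],[0,0,1.35],[0,0,1.4]],"rotation":[[0,0,0],[0,0,0],[0,0,0],[0,0,0],[0,0,0],[0,0,0],[0,0,0],[0,0,0],[0,0,0],[0,0,0]],"grip":[1,1,1,1,1,1,1,1,1,1]}'; python3 -m pendant '{"linear":[[0,0,0.05],[0,0,0.1],[0,0,0.15],[0,0,0.2],[0,0,0.25],[0,0,0.3],[0,0,0.35],[0,0,0.4],[0,0,0.4],[0,0,0.4]],"rotation":[[0,0,0],[0,0,0],[0,0,0],[0,0,0],[0,0,0],[0,0,0],[0,0,0],[0,0,0],[0,0,0],[0,0,0]],"grip":[1,1,1,1,1,1,1,1,1,1]}'
```

```text
time: 7.32
tool_pos: [0.4743, 0.3186, 0.1034]
tool_rot: [0.001, 0.663, 0.748, 0.0]
contact_force: [0.3, 0.8, -3.6]
gripper_width: 0.276
time: 8.15
tool_pos: [0.4745, 0.3187, 0.0997]
tool_rot: [0.001, 0.663, 0.748, 0.001]
contact_force: [0.2, -0.5, -2.8]
gripper_width: 0.278
```

No contact yet; continuing in small steps.

```bash
python3 -m pendant '{"linear":[[0,0,0.05],[0,0,0.1],[0,0,0.15],[0,0,0.2],[0,0,0.25],[0,0,0.3],[0,0,0.3],[0,0,0.3],[0,0,0.3],[0,0,0.3]],"rotation":[[0,0,0],[0,0,0],[0,0,0],[0,0,0],[0,0,0],[0,0,0],[0,0,0],[0,0,0],[0,0,0],[0,0,0]],"grip":[1,1,1,1,1,1,1,1,1,1]}'
```

```text
time: 8.98
tool_pos: [0.4745, 0.3187, 0.0968]
tool_rot: [0.001, 0.664, 0.748, 0.001]
contact_force: [-0.0, -0.5, -2.2]
gripper_width: 0.279
```

```bash
python3 -m pendant '{"linear":[[0,0,0.05],[0,0,0.1],[0,0,0.15],[0,0,0.2],[0,0,0.2],[0,0,0.2],[0,0,0.2],[0,0,0.2],[0,0,0.2],[0,0,0.2]],"rotation":[[0,0,0],[0,0,0],[0,0,0],[0,0,0],[0,0,0],[0,0,0],[0,0,0],[0,0,0],[0,0,0],[0,0,0]],"grip":[1,1,1,1,1,1,1,1,1,1]}'
```

```text
time: 9.82
tool_pos: [0.475, 0.3188, 0.096]
tool_rot: [0.002, 0.663, 0.748, 0.001]
contact_force: [-1.5, -2.4, 4.8]
gripper_width: 0.278
```

Touchdown: +4.8 N and motion has stopped. Opening, then retreating straight up.

```bash
python3 -m pendant '{"linear":[[0,0,0],[0,0,0],[0,0,0],[0,0,0],[0,0,0],[0,0,0],[0,0,0],[0,0,0],[0,0,0],[0,0,0]],"rotation":[[0,0,0],[0,0,0],[0,0,0],[0,0,0],[0,0,0],[0,0,0],[0,0,0],[0,0,0],[0,0,0],[0,0,0]],"grip":[0.7,0.6,0.5,0.3,0.1,0,0,0,0,0]}' && python3 -m pendant '{"linear":[[0,0,-0.3],[0,0,-1],[0,0,-2.2],[0,0,-4],[0,0,-6.2],[0,0,-8.6],[0,0,-11],[0,0,-13],[0,0,-14],[0,0,-14]],"rotation":[[0,0,0],[0,0,0],[0,0,0],[0,0,0],[0,0,0],[0,0,0],[0,0,0],[0,0,0],[0,0,0],[0,0,0]],"grip":[0,0,0,0,0,0,0,0,0,0]}'; python3 - <<'E'
from h import *
import cv2
a=cv2.resize(manip.grab_frame("wrist")[...,::-1],(400,300),interpolation=cv2.INTER_AREA)
b=cv2.resize(manip.grab_frame("scene")[140:350,250:530,::-1],(400,300),interpolation=cv2.INTER_CUBIC)
cv2.imwrite("pics/end.png",np.hstack([a,b]))
E
```

```text
time: 10.65
tool_pos: [0.4745, 0.3187, 0.0947]
tool_rot: [0.001, 0.663, 0.748, 0.001]
contact_force: [0.2, 0.3, -0.4]
gripper_width: 1.001
time: 11.48
tool_pos: [0.4757, 0.3197, 0.2394]
tool_rot: [0.003, 0.663, 0.748, 0.004]
contact_force: [0.3, 0.8, -0.1]
gripper_width: 0.994
```

View pics/end.png

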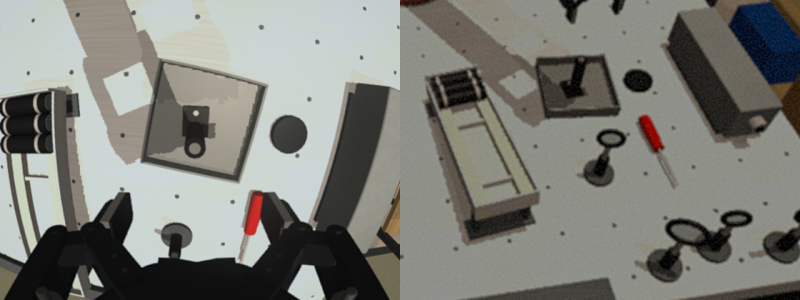

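The holder stands upright in the tray (wrist half at (195,135), scene half at (576,75)). The tubes are at the stop, the other things are where they were, and the gripper is clear.

```bash
python3 -c "
from plant import manip
print(manip.job_done(),manip.state()['time'])"
```

```text
the job is handed in; nothing more can be done
the job is handed in; nothing more can be done
```

I lifted the jammed holder out along its post, and all three tubes rolled down to the stop. I then stood the holder upright in the grey tray and handed the job in, with the arm's clock at about 11.6 s of the 42 s allowed.

- **Setting down:** I lowered it in small steps until the force reading rose to +4.8 N, then opened the gripper and backed straight up. After release the force read about zero.
- **Last pictures:** the holder stands upright near the tray's middle, the tubes lie together at the low end, the gripper is clear, and the bystander items in view look unmoved. I checked the tubes by eye, without measuring their positions. The spare holder, white bottle and black case were outside the final picture; the arm did not work near them.
- **Disagreements:** two estimates of the tray's y position differed by 9 mm, well within the room to spare. The holder touched down within about 1 mm of the expected height.

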